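# Grade glass pebbles with a slotted hand sieve

## Robot

A 7-joint arm with a two-finger parallel gripper is mounted at the origin on a cart in front of the work surface, level with it; the furniture and walls round the work are solid. World frame = base frame: x ahead of the robot, y to its left, z up, the work surface at z = 0. Lengths are in m, angles in rad, forces in N, time in s.
With the tool pointing down it reaches from about 0.4 to 0.85 m from the base axis. Payload 10.4 kg.
Tool frame: the origin (TCP) lies on the centre line of the jaws, within the pads' length; the fingertips stand 14 mm ahead of it and the grasp point (between the pads) lies 5 mm behind it (manip.tip_reach is the distance from the TCP to the fingertips, in m); z points along the fingers, y is the line along which they close (so a half turn about z gives the same grasp; the last joint's range is limited). The gripper opens to 85 mm and grips with 20 to 120 N. Pads are 22 mm wide; open, the fingers measure 114 mm over their backs; the gripper's body (76 mm by 85 mm) begins 54 mm behind the grasp point. The pads swing forward as they close: fully open they stand 13 mm farther back than shut.
Start: joints at [1.116, 0.332, -0.065, 1.46, 0.022, 1.35, -0.088], TCP at [0.262, -0.568, 0.245] pointing down, gripper open.
Joint ranges: [-2.6, 2.6], [-0.5, 2.12], [-1.47, 1.34], [0.16, 2.42], [-1.27, 4.41], [0.06, 2.06], [-2.6, 2.6]. Speed limits (rad/s): [2.22, 2.22, 2.79, 2.79, 3.14, 3.14, 3.14].

## Interface

Orientations are given as a unit quaternion [x, y, z, w].
In Python, from workcell import manip gives the robot as it stands.
- The arm moves only by the shell command python3 -m pendant 'ROWS' [FORCE]. ROWS is JSON, a list of rows, each a list of 7 numbers: the shift along the tool's x, y, z in units of 50 mm (1.0 is 50 mm), then the turn, a rotation vector about the tool's x, y, z in units of 8 degrees (1.0 is 8 degrees), then the opening, from -1 (shut) to 1 (fully open), so that 0 is half open. In form: [[dx, dy, dz, ax, ay, az, jaw], ...]. A call has exactly 10 rows; each row is the pose to reach, as a shift and turn from the pose commanded when the call began, along the tool's axes at that moment; what a row does not reach only later rows make up. A row lasts 1/8 s, in which the tool goes at most 62.5 mm and 10.7 degrees, less where a joint would pass 70% of its speed; a pose out of reach is approached as far as the arm can. A call with a gripper value outside its range is refused whole. The fingers move at their own pace and stop on an object; FORCE is the grip in N (left out, the last holds). Time passes only in rows, so rows that repeat a pose let the fingers close, or fill a call up. It gives the time, the measured TCP pose, the force, the opening and the grip force at its end, in the units of the state.
- manip.get_obs(): the state, without advancing time (a new reading comes with each control period).
- manip.camera(name): name is "scene" or "side" or "wrist"; returns (picture, depth): 400x640x3 uint8, red, green, blue; 400x640 float32, m along the optical axis (not along the pixel's ray), 0 where there is no reading.
- manip.get_calibration(name): a dict with "fx", "fy", "cx", "cy" (pixels), "xyz" and "orientation" of the camera in the world. Camera axes: x right, y up, looking along -z (the intrinsics and any distortion apply to the point x, -y, -z); pixel columns grow to the right and rows downward; lengths in m; the calibration is good to about 2 mm. The wrist camera is an equidistant fisheye: a pixel r from the principal point sees the ray r / f radians off the axis. A picture is of the moment at which its call begins: read the wrist's pose just before it. get_calibration takes no time and is no camera call; for the wrist camera it gives the pose at the moment of the call.
- manip.hand_in(): hands the job in; it is judged then, once.
Trained networks look in the newest picture that a camera, given by its name, has taken for a name from the list of things; names that differ only in an ending like _2 or _b are one class to them, and where a whole thing is asked for, a point or a joint stands for the part that bears it (a point fixed in the world has none). Each returns a list of dicts, best first, with "p" (0 to 1); they miss things now and then, are a little off and sometimes report something else, mostly with a low value. They report only what shows in the picture. A call takes as long as a camera call. They do not tell look-alikes from the thing itself.
- manip.find_in(thing, camera): "box" ([left, top, right, bottom] in pixels, round what is visible of it).
- manip.trace(thing, camera): "pixels" (400x640 bool, what is visible of it) and "box" ([left, top, right, bottom] in pixels, round what is visible of it).
- manip.tip_of(thing, camera): "pixel" ([column, row] in pixels: a listed point, or the origin of a listed thing).
The state is a dict: "clock": time; "joint_pos": joint angles; "joint_velocities": joint speeds; "tau": joint torques, N m; "position": TCP position; "ee_rot": TCP orientation; "ft_force": force on the tool from outside, world axes, zero at the start; "torque": the same for the moment, N m; "grip_width": opening from 0.0 (shut) to 1.0 (fully open); "grasp_force": force on a finger pad.
Only numpy, scipy, OpenCV 4.12 (cv2) and the standard library are available. Lean on these libraries where they do the work, as an engineer would, in place of code of your own. Each camera call takes 0.05 s, during which the arm holds its last target. There are 200 camera calls.

## Task

Grade the glass pebbles: lift the hand sieve by its wooden grip and tilt it low over the wooden tray, towards its slotted end, until every small pebble has fallen through into the tray while the large ones stay in the sieve; then tip the large ones out over the open lip into the clear tub and stand the empty sieve upright on the bench again. Do not touch the pebbles with the gripper, do not let them drop from high up, and leave the tape roll and the two jars where they are.

Things in the scene. Friction and masses are not known exactly. Their poses are not given: they have to be found in the camera images.
- sieve: Loose hand sieve of bare aluminium sheet, 0.28 kg, 118 x 142 x 111 mm, with a wooden grip on a strap over its middle. Origin: centre of its underside, z up. Floor inside 104 mm wide (x), top 7 mm above the origin, 4 mm thick; blank from y = -68 to 2 mm, slotted from 2 to 38 mm, blank ledge from 38 to 68 mm. Walls at both x sides and at +y, 26 mm high, 3 mm thick; it stands on the side walls.
- sieve_grip (a point): Centre of the sieve's wooden grip block, 98 mm above its underside on its middle: 70 mm long along the sieve's x, 14 mm thick along its y (pinch it there), 26 mm high (z 85-111 mm). Axes of the sieve. 89 mm clear between sieve floor and strap.
- sieve_lip (a point): Middle of the sieve's open pouring lip, where there is no wall: the floor's top edge 68 mm towards the sieve's -y, 7 mm above its underside. Axes of the sieve. The side walls pass the lip by 3 mm.
- sieve_slots (a point): Middle of the sieve's slots, 20 mm towards its +y, at floor height (7 mm). Two slots, each 15 mm wide in y and 104 mm long in x (y = 2-17 and 23-38 mm) with a 6 mm bar between; then a blank ledge (38-68 mm) up to the closed end wall (outside at y = 71 mm). Axes of the sieve.
- catch_tray: Open wooden tray fixed on the bench, 160 (its x) x 130 (its y) x 36 mm high, walls 4 mm thick, inner floor 10 mm up; for the small pebbles. Origin: centre of its underside, z up.
- offcut_tub: Clear open tub with violet offcuts drawn on its floor, fixed on the bench, 111 (its x) x 158 (its y) x 51 mm high; the opening inside is about 90 x 130 mm, the inner floor about 7 mm up; for the large pebbles. Origin: centre of its underside, z up. Tray and tub may stand on either side of the sieve. A bare wall bounds the bench on the left, at y = 0.48 m: keep a tilted wrist off it.
- masking_tape: Bystander: roll of masking tape lying flat, 98 mm across, 25 mm high; origin under its centre.
- frit_jar_1: Bystander: small screw-top jar, 37 mm across, 48 mm high; origin under its centre.
- frit_jar_2: Bystander: a second such jar with a white lid, 37 mm across, 48 mm high; origin under its centre.
- small_1: Small green glass pebble, a domed disc 12 mm across and 6 mm high, 10 g, flat side down; origin at the centre of the flat side. At the start it lies on the blank half of the sieve, near the lip. It starts to slide on the sieve at a slope of about 22 to 31 degrees, which varies.
- small_2: Small green glass pebble, a domed disc 12 mm across and 6 mm high, 10 g, flat side down; origin at the centre of the flat side. At the start it lies on the blank half of the sieve, near the lip. It starts to slide on the sieve at a slope of about 22 to 31 degrees, which varies.
- small_3: Small green glass pebble, a domed disc 12 mm across and 6 mm high, 10 g, flat side down; origin at the centre of the flat side. At the start it lies on the blank half of the sieve, near the lip. It starts to slide on the sieve at a slope of about 22 to 31 degrees, which varies.
- large_1: Large pebble of the same green glass, a domed disc 42 mm across and 10 mm high, 30 g (too large for the slots; it slides across them); origin at the centre of the flat side. At the start it lies on the blank half of the sieve, nearer the slots. It slides from the same slope as the small ones.
- large_2: Large pebble of the same green glass, a domed disc 42 mm across and 10 mm high, 30 g (too large for the slots; it slides across them); origin at the centre of the flat side. At the start it lies on the blank half of the sieve, nearer the slots. It slides from the same slope as the small ones.
There are look-alikes about, which are no part of the job. Of the things that look like the sieve, take the one that is farthest to the robot's right at the start.

How it is judged:
By the outcome, as a careful person would: the job done as asked, in the order asked, and still so for the second after the job is handed in, with the robot touching nothing.
It also fails if it takes over 72 s, if anything falls off the work surface, if the arm or the gripper's body presses on something with over 40 N, if the wrist force passes 120 N, or if a joint passes its speed limit or range.

## Working session

There is one attempt and no reset: what is moved stays moved. The work goes in short steps, Python scripts to look and compute and a shell command to move; the robot and the scene stay as the last step left them, time stands still between calls to the robot, and variables do not carry over. Pictures are saved under pics/ and viewed, at most 10 in all, crops included, and the job is handed in when it is done.

```bash
ls; mkdir -p pics; cat > h.py <<'E'
import numpy as np, cv2, sys
from scipy.spatial.transform import Rotation as R
from workcell import manip
def shot(n,f):
    im,d=manip.camera(n); cv2.imwrite('pics/'+f,im[:,:,::-1]); return im,d
def world(n,px,depth,c=None):
    c=c or manip.get_calibration(n)
    x=(px[0]-c['cx'])/c['fx'];y=(px[1]-c['cy'])/c['fy']
    return R.from_quat(c['orientation']).apply(np.array([x,-y,-1])*depth)+c['xyz']
def onplane(n,px,z):
    c=manip.get_calibration(n); o=np.array(c['xyz']); r=world(n,px,1.)-o
    return o+r*(z-o[2])/r[2]
def cloud(n,d):
    c=manip.get_calibration(n);v,u=np.indices(d.shape)
    p=np.stack([(u-c['cx'])/c['fx']*d,-(v-c['cy'])/c['fy']*d,-d],-1)
    return R.from_quat(c['orientation']).apply(p.reshape(-1,3)).reshape(p.shape)+c['xyz']
E
python3 - <<'E'
from h import *
im,d=shot('scene','s0.png'); 
im2,d2=shot('side','d0.png')
np.savez('c0.npz',d=d,d2=d2)
for n in ['scene','side']:
    c=manip.get_calibration(n); print(n,{k:np.round(v,3) for k,v in c.items()})
    for t in ['sieve','catch_tray','offcut_tub','masking_tape','frit_jar_1']:
        print(t,[(np.round(b['box']).astype(int).tolist(),round(b['p'],2)) for b in manip.find_in(t,n)])
    for t in ['sieve_grip','sieve_lip','sieve_slots','catch_tray','offcut_tub']:
        print(t,[(np.round(b['pixel']).tolist(),round(b['p'],2)) for b in manip.tip_of(t,n)])
E
```

```text
pics
scene {'fx': np.float64(443.963), 'fy': np.float64(443.963), 'cx': np.float64(319.855), 'cy': np.float64(201.24), 'xyz': array([ 0.193, -0.71 ,  0.987]), 'orientation': array([ 0.342, -0.088, -0.219,  0.91 ])}
sieve [([302, 223, 359, 277], 0.77)]
catch_tray [([236, 163, 310, 220], 0.59)]
offcut_tub []
masking_tape [([336, 193, 368, 220], 0.61)]
frit_jar_1 [([302, 220, 357, 274], 0.69), ([389, 234, 406, 252], 0.63), ([364, 216, 379, 235], 0.49)]
sieve_grip [([330.0, 226.0], 0.87), ([226.0, 136.0], 0.59)]
sieve_lip [([334.0, 268.0], 0.8), ([251.0, 162.0], 0.73), ([328.0, 248.0], 0.46), ([350.0, 212.0], 0.46), ([325.0, 225.0], 0.33)]
sieve_slots [([228.0, 154.0], 0.96), ([330.0, 241.0], 0.82)]
catch_tray [([272.0, 193.0], 0.64)]
offcut_tub []
side {'fx': np.float64(486.357), 'fy': np.float64(486.357), 'cx': np.float64(314.016), 'cy': np.float64(206.661), 'xyz': array([-0.038, -1.222,  0.751]), 'orientation': array([ 0.517, -0.13 , -0.185,  0.826])}
sieve [([210, 168, 259, 206], 0.71), ([308, 218, 344, 265], 0.6)]
catch_tray [([311, 217, 342, 266], 0.27)]
offcut_tub [([305, 282, 342, 305], 0.73)]
masking_tape [([329, 217, 357, 234], 0.79)]
frit_jar_1 [([352, 224, 367, 242], 0.47)]
sieve_grip [([234.0, 172.0], 0.93)]
sieve_lip [([252.0, 203.0], 0.94), ([325.0, 263.0], 0.9)]
sieve_slots [([319.0, 244.0], 0.81), ([232.0, 196.0], 0.7), ([380.0, 250.0], 0.54)]
catch_tray [([271.0, 221.0], 0.83)]
offcut_tub [([325.0, 298.0], 0.89)]
```

View pics/s0.png

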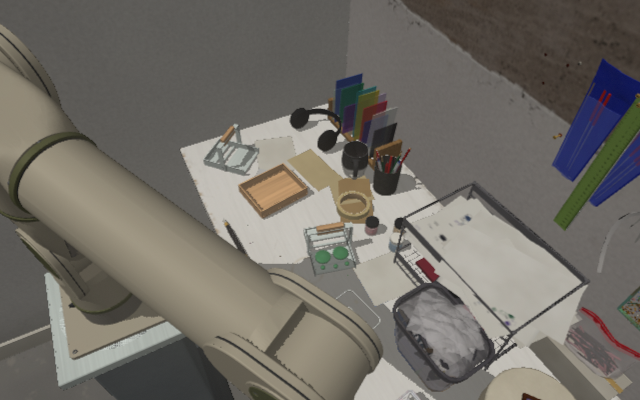

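View pics/d0.png

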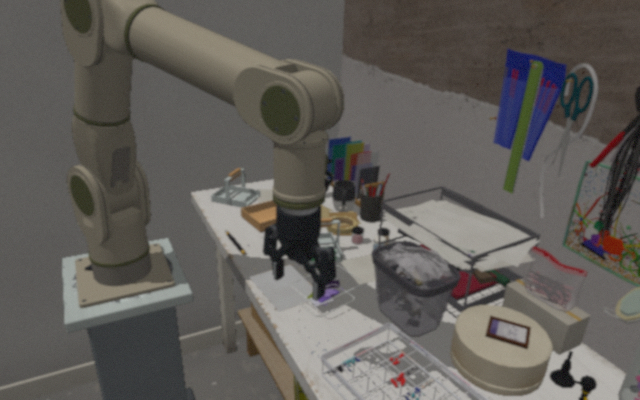

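Scene view: the sieve look-alikes are an empty one at (232,150) and one with pebbles at (330,245). The tray is at (272,190), the tape at (353,203), the jars at (372,226) and (398,238), and the tub at about (355,310), partly behind the arm. The side view shows the tub with violet offcuts at (325,295), partly behind the gripper. Next I measure both sieves and take a close crop of the candidate.

```bash
python3 - <<'E'
from h import *
D=np.load('c0.npz'); P=cloud('scene',D['d'])
f=lambda a:np.round(a,3).tolist()
for nm,px,z in [('gripR',(330,226),.098),('lipR',(334,268),.007),('slotR',(330,241),.007),('gripL',(226,136),.098),('lipL',(251,162),.007),('slotL',(228,154),.007),('tray',(272,193),0),('tape',(353,203),.02),('jar1',(372,220),.048),('jar2',(398,226),.048)]:
    print(nm,f(onplane('scene',px,z)),f(P[px[1],px[0]]))
print('tub',f(onplane('side',(325,298),0)))
# clusters by height: sieve grip region
def reg(b,lo,hi):
    q=P[b[1]:b[3],b[0]:b[2]].reshape(-1,3); q=q[(q[:,2]>lo)&(q[:,2]<hi)]; return q
q=reg((295,215,365,280),.103,.125); print('grip top',len(q),f(q.mean(0)),cv2.minAreaRect((q[:,:2]*1000).astype(np.float32)))
q=reg((295,215,365,280),.012,.2); print('sieve all',cv2.minAreaRect((q[:,:2]*1000).astype(np.float32)))
q=reg((230,155,315,225),.02,.05); print('tray',cv2.minAreaRect((q[:,:2]*1000).astype(np.float32)))
im=cv2.imread('pics/s0.png')[205:345,270:420]; cv2.imwrite('pics/crop0.png',cv2.resize(im,None,fx=4,fy=4,interpolation=cv2.INTER_CUBIC))
o=manip.get_obs(); print(o['ee_rot'],o['position'],R.from_quat(o['ee_rot']).as_matrix().round(3))
E
```

```text
gripR [0.544, -0.105, 0.098] [0.538, -0.116, 0.113]
lipR [0.524, -0.17, 0.007] [0.523, -0.172, 0.009]
slotR [0.555, -0.089, 0.007] [0.558, -0.085, -0.0]
gripL [0.425, 0.345, 0.098] [0.422, 0.33, 0.111]
lipL [0.477, 0.298, 0.007] [0.478, 0.3, 0.005]
slotL [0.425, 0.366, 0.007] [0.425, 0.369, 0.004]
tray [0.486, 0.151, 0.0] [0.483, 0.141, 0.011]
tape [0.674, -0.008, 0.02] [0.684, 0.006, 0.0]
jar1 [0.675, -0.105, 0.048] [0.676, -0.104, 0.047]
jar2 [0.727, -0.154, 0.048] [0.728, -0.153, 0.046]
tub [0.453, -0.321, 0.0]
grip top 163 [0.538, -0.114, 0.109] ((544.907958984375, -115.02061462402344), (15.768682479858398, 98.63025665283203), 75.28828430175781)
sieve all ((574.808349609375, -104.5287094116211), (175.94329833984375, 185.99716186523438), 76.01849365234375)
tray ((480.2049560546875, 189.9806365966797), (163.74229431152344, 225.36166381835938), 8.723495483398438)
[ 9.76785231e-01  2.14220941e-01 -7.49875271e-06  2.49586126e-05] [ 0.26155393 -0.56765371  0.24531553] [[ 0.908  0.418 -0.   ]
 [ 0.418 -0.908 -0.   ]
 [-0.     0.    -1.   ]]
```

View pics/crop0.png

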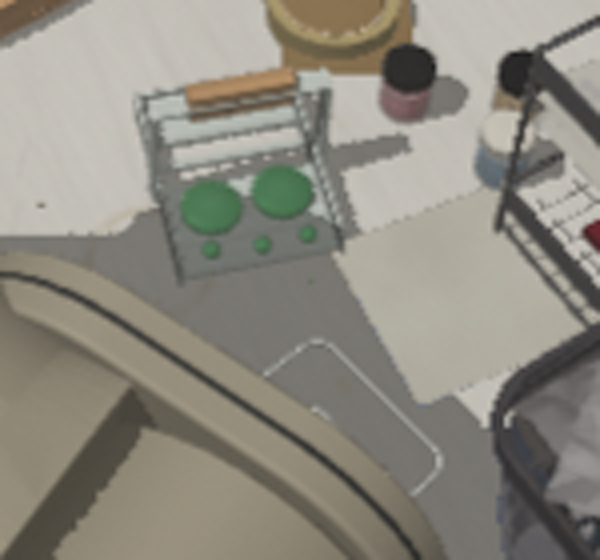

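The crop confirms it: the right-hand sieve holds 2 large pebbles (212,205)/(282,190) and 3 small ones by the lip. The tub outline starts at (320,340), and the empty sieve on the left is the decoy. I move above the grip at hover height and yaw so that tool y matches sieve +y.

```bash
python3 -m pendant '[[0.5,-0.3,0,0,0,-0.8,1],[1.5,-1.0,0,0,0,-2,1],[2.5,-1.7,0,0,0,-3.2,1],[3.5,-2.3,0,0,0,-4.5,1],[4.5,-3.0,0,0,0,-5.8,1],[5.5,-3.7,0,0,0,-7.1,1],[6.5,-4.3,0,0,0,-8.4,1],[7.5,-5.0,0,0,0,-9.7,1],[8.4,-5.6,0,0,0,-11,1],[8.9,-5.9,0,0,0,-12,1]]' && python3 -m pendant '[[0,0,0,0,0,-1,1],[0,0,0,0,0,-2,1],[0,0,0,0,0,-3,1],[0,0,0,0,0,-4,1],[0,0,0,0,0,-5,1],[0,0,0,0,0,-5.5,1],[0,0,0,0,0,-5.5,1],[0,0,0,0,0,-5.5,1],[0,0,0,0,0,-5.5,1],[0,0,0,0,0,-5.5,1]]'
python3 - <<'E'
from h import *
o=manip.get_obs(); print(o['joint_pos'],o['position'],R.from_quat(o['ee_rot']).as_matrix().round(3))
cw=manip.get_calibration('wrist'); im,d=shot('wrist','w1.png'); im2,d2=shot('scene','s1.png'); im3,d3=shot('side','d1.png')
np.savez('c1.npz',dw=d,d=d2,d2=d3); print({k:np.round(v,3) for k,v in cw.items()})
for n in ['wrist','scene','side']:
    for t in ['sieve_grip','sieve_lip','sieve_slots','catch_tray','offcut_tub']:
        print(n,t,[(np.round(b['pixel']).tolist(),round(b['p'],2)) for b in manip.tip_of(t,n)])
a=np.hstack([im,im2]); cv2.imwrite('pics/a1.png',cv2.resize(np.vstack([im2[90:390,130:530],im3[120:360,150:550]])[:,:,::-1],None,fx=1.1,fy=1.1))
E
```

```text
clock: 2.35
position: [0.5434, -0.1102, 0.2456]
ee_rot: [0.491, 0.871, 0.0, 0.0]
ft_force: [-0.1, -0.4, 0.1]
grip_width: 1.0
grasp_force: 0.0
clock: 3.6
position: [0.5423, -0.1135, 0.2453]
ee_rot: [0.133, 0.991, -0.0, 0.0]
ft_force: [0.2, -0.3, -0.2]
grip_width: 1.0
grasp_force: 0.0
[ 0.70227734  0.23986042 -0.67078034  1.62325966  0.1526966   1.33165528
  1.31320367] [ 0.54229956 -0.11346116  0.24534348] [[-0.965  0.264  0.   ]
 [ 0.264  0.965 -0.   ]
 [-0.    -0.    -1.   ]]
{'fx': np.float64(309.707), 'fy': np.float64(309.707), 'cx': np.float64(324.269), 'cy': np.float64(197.805), 'xyz': array([ 0.462, -0.09 ,  0.374]), 'orientation': array([-0.13 , -0.099,  0.598,  0.785])}
wrist sieve_grip [([637.0, 29.0], 0.98), ([327.0, 182.0], 0.77)]
wrist sieve_lip [([270.0, 162.0], 0.86), ([580.0, 62.0], 0.81)]
wrist sieve_slots [([342.0, 163.0], 0.94), ([597.0, 25.0], 0.89)]
wrist catch_tray [([504.0, 80.0], 0.74)]
wrist offcut_tub [([149.0, 145.0], 0.61)]
scene sieve_grip [([224.0, 134.0], 0.71), ([328.0, 226.0], 0.68)]
scene sieve_lip [([338.0, 268.0], 0.93), ([247.0, 163.0], 0.82), ([331.0, 242.0], 0.52), ([329.0, 251.0], 0.18)]
scene sieve_slots [([228.0, 156.0], 0.79), ([392.0, 247.0], 0.62), ([330.0, 244.0], 0.61)]
scene catch_tray [([273.0, 195.0], 0.73)]
scene offcut_tub [([329.0, 227.0], 0.16)]
side sieve_grip [([319.0, 224.0], 0.73), ([234.0, 172.0], 0.64)]
side sieve_lip [([324.0, 261.0], 0.82), ([253.0, 202.0], 0.74)]
side sieve_slots [([231.0, 197.0], 0.8), ([318.0, 247.0], 0.67)]
side catch_tray [([275.0, 217.0], 0.81)]
side offcut_tub [([327.0, 300.0], 0.87), ([319.0, 247.0], 0.49)]
```

View pics/w1.png

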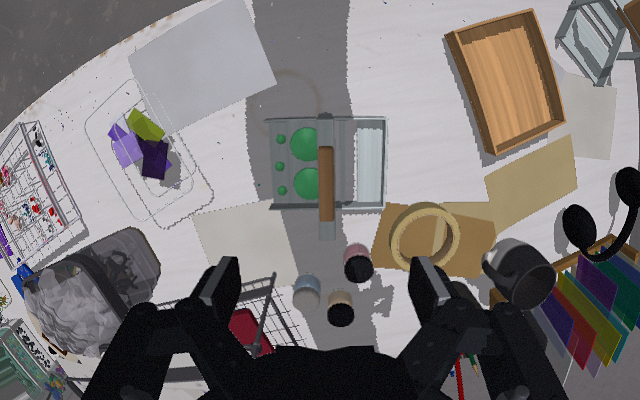

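```bash
cat >> h.py <<'E'
def wray(px,c):
    u=(px[0]-c['cx']),(px[1]-c['cy']); r=np.hypot(*u); th=r/c['fx']; s=np.sin(th)/max(r,1e-9)
    return R.from_quat(c['orientation']).apply([u[0]*s,-u[1]*s,-np.cos(th)])
def wplane(px,z,c):
    r=wray(px,c); return np.array(c['xyz'])+r*(z-c['xyz'][2])/r[2]
def traced(t,n):
    return [(b['pixels'],b['p'],b['box']) for b in manip.trace(t,n)]
E
python3 - <<'E'
from h import *
c=manip.get_calibration('wrist'); f=lambda a:np.round(a,3).tolist()
for t,px,z in [('grip',(327,182),.098),('lip',(270,162),.007),('slot',(342,163),.007),('tray',(504,80),0),('tub',(149,145),0)]: print(t,f(wplane(px,z,c)))
print('side tub',f(onplane('side',(327,300),0)),'tray',f(onplane('side',(275,217),0)),f(onplane('scene',(273,195),0)))
for t,z,n in [('catch_tray',.036,'wrist'),('offcut_tub',.051,'wrist'),('catch_tray',.036,'scene'),('offcut_tub',.051,'side')]:
    for m,p,b in traced(t,n)[:1]:
        v,u=np.nonzero(m); q=np.array([(wplane((a,e),z,c) if n=='wrist' else onplane(n,(a,e),z))[:2] for a,e in zip(u,v)])*1000
        print(t,n,round(p,2),np.round(b),cv2.minAreaRect(q.astype(np.float32)))
E
```

```text
grip [0.539, -0.108, 0.098]
lip [0.521, -0.175, 0.007]
slot [0.546, -0.091, 0.007]
tray [0.49, 0.15, 0.0]
tub [0.449, -0.333, 0.0]
side tub [0.454, -0.331, 0.0] tray [0.507, 0.157, 0.0] [0.486, 0.142, 0.0]
catch_tray wrist 0.75 [443.  11. 565. 156.] ((489.18695068359375, 142.77883911132812), (159.70867919921875, 145.65631103515625), 9.201135635375977)
offcut_tub wrist 0.94 [ 81.  77. 197. 220.] ((449.9585266113281, -321.97900390625), (158.26959228515625, 125.58494567871094), 12.74562931060791)Traceback (most recent call last):
  File "<stdin>", line 7, in <module>
  File "h.py", line 11, in onplane
    c=manip.get_calibration(n); o=np.array(c['xyz']); r=world(n,px,1.)-o
                                                        ~~~~~^^^^^^^^^
  File "h.py", line 7, in world
    c=c or manip.get_calibration(n)
           ~~~~~~~~~~~~~~~~~~~~~^^^
ValueError: time passes only in moves, steps and waits
```

Wrist view: sieve at (327,163), tray at (505,80), tub with violet offcuts at (149,145), tape at (425,238), and jars at (358,262), (307,290) and (341,307). The grip is at about (0.540,-0.109), the tray centre at (0.487,0.147) with yaw 9°, and the tub centre at (0.451,-0.328). The estimates agree to about 1 cm, so I descend and grip.

```bash
python3 -m pendant '[[0.06,0.08,0.5,0,0,0,1],[0.06,0.08,1.2,0,0,0,0.6],[0.06,0.08,2,0,0,0,0.3],[0.06,0.08,2.6,0,0,0,0.3],[0.06,0.08,2.9,0,0,0,0.3],[0.06,0.08,2.98,0,0,0,0.3],[0.06,0.08,2.98,0,0,0,0],[0.06,0.08,2.98,0,0,0,-0.3],[0.06,0.08,2.98,0,0,0,-0.5],[0.06,0.08,2.98,0,0,0,-0.6]]' 80; python3 - <<'E'
from h import *
shot('wrist','w2.png')
E
```

```text
clock: 5.9
position: [0.5406, -0.1095, 0.0968]
ee_rot: [0.133, 0.991, -0.0, 0.0]
ft_force: [-0.1, -2.2, 1.6]
grip_width: 0.198
grasp_force: 1.0
```

View pics/w2.png

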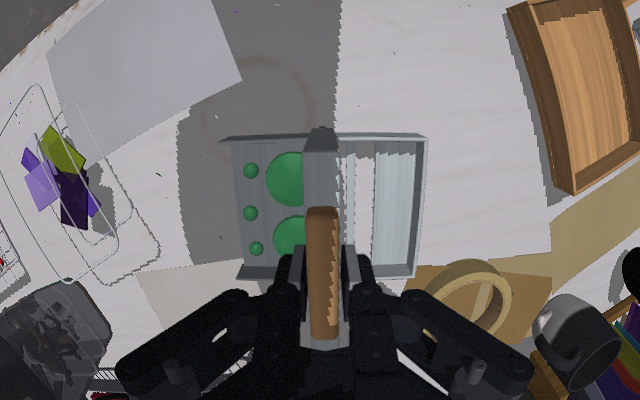

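The fingers straddle the grip and no pebble is touched. Now I close and lift.

```bash
python3 -m pendant '[[0,0,0,0,0,0,-0.8],[0,0,0,0,0,0,-1],[0,0,0,0,0,0,-1],[0,0,0,0,0,0,-1],[0,0,-0.1,0,0,0,-1],[0,0,-0.3,0,0,0,-1],[0,0,-0.6,0,0,0,-1],[0,0,-0.9,0,0,0,-1],[0,0,-1.15,0,0,0,-1],[0,0,-1.2,0,0,0,-1]]' 90
```

```text
clock: 7.2
position: [0.541, -0.1089, 0.1576]
ee_rot: [0.133, 0.991, -0.0, 0.001]
ft_force: [-1.1, -1.0, -4.5]
grip_width: 0.155
grasp_force: 87.8
```

Gripped. Carry level over the tray, yawing to its axis.

```bash
python3 -m pendant '[[0.05,0.1,0,0,0,-0.1,-1],[0.2,0.4,-0.09,0,0,-0.3,-1],[0.48,0.9,-0.09,0,0,-0.65,-1],[0.82,1.55,-0.09,0,0,-1.1,-1],[1.18,2.25,-0.09,0,0,-1.6,-1],[1.52,2.95,-0.09,0,0,-2.1,-1],[1.82,3.5,-0.09,0,0,-2.5,-1],[2.05,3.93,-0.09,0,0,-2.8,-1],[2.18,4.18,-0.09,0,0,-2.98,-1],[2.23,4.28,-0.09,0,0,-3.04,-1]]'; python3 - <<'E'
from h import *
o=manip.get_obs(); M=R.from_quat(o['ee_rot']).as_matrix(); print(o['joint_pos'].round(2) if hasattr(o['joint_pos'],'round') else o['joint_pos']); print(M.round(3))
c=manip.get_calibration('wrist');shot('wrist','w3.png')
p=o['position']
for t,z in [('sieve_lip',p[2]-.09),('sieve_slots',p[2]-.09),('catch_tray',0)]:
    b=manip.tip_of(t,'wrist'); print(t,[(np.round(x['pixel']).tolist(),round(x['p'],2),wplane(x['pixel'],z,c).round(3).tolist()) for x in b])
E
```

```text
clock: 8.45
position: [0.4892, 0.1273, 0.1607]
ee_rot: [-0.079, 0.997, -0.0, -0.0]
ft_force: [-0.3, -0.4, -4.4]
grip_width: 0.152
grasp_force: 87.9
[ 0.44  0.24 -0.87  1.84  0.2   1.15  1.23]
[[-0.987 -0.158 -0.   ]
 [-0.158  0.987 -0.   ]
 [ 0.    -0.    -1.   ]]
sieve_lip [([236.0, 208.0], 0.56, [0.5, 0.061, 0.071])]
sieve_slots [([542.0, 156.0], 0.89, [0.415, 0.307, 0.071]), ([352.0, 207.0], 0.66, [0.486, 0.15, 0.071])]
catch_tray [([346.0, 184.0], 0.96, [0.487, 0.15, 0.0])]
```

View pics/w3.png

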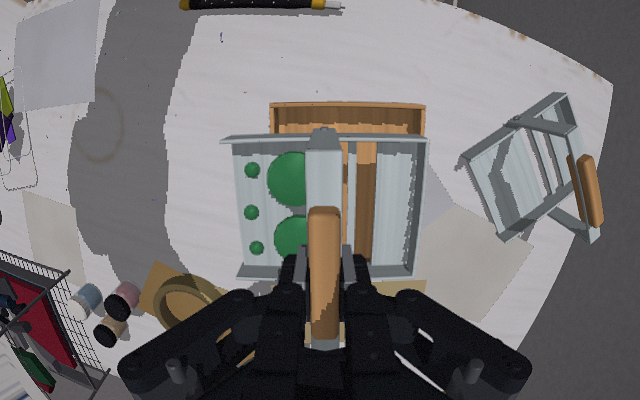

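The sieve is level over the tray, slots above it at (360,200) and all five pebbles still on the blank half. I tilt about the sieve origin, first to 21°.

```bash
python3 -m pendant '[[0,0.07,0,0.25,0,0,-1],[0,0.2,0.01,0.75,0,0,-1],[0,0.34,0.03,1.25,0,0,-1],[0,0.47,0.06,1.75,0,0,-1],[0,0.57,0.09,2.12,0,0,-1],[0,0.62,0.1,2.32,0,0,-1],[0,0.65,0.11,2.45,0,0,-1],[0,0.67,0.12,2.53,0,0,-1],[0,0.69,0.125,2.6,0,0,-1],[0,0.695,0.13,2.63,0,0,-1]]' && python3 -m pendant '[[0,0.02,0,0.07,0,0,-1],[0,0.04,0,0.14,0,0,-1],[0,0.06,0,0.21,0,0,-1],[0,0.08,0,0.28,0,0,-1],[0,0.1,0,0.35,0,0,-1],[0,0.11,0,0.42,0,0,-1],[0,0.13,0.01,0.49,0,0,-1],[0,0.15,0.01,0.56,0,0,-1],[0,0.17,0.01,0.63,0,0,-1],[0,0.19,0.01,0.7,0,0,-1]]' 
cat >> h.py <<'E'
def rep():
    o=manip.get_obs(); M=R.from_quat(o['ee_rot']).as_matrix(); th=np.arcsin(-M[2,1])
    org=o['position']+.097*M[:,2]; print('t',o['clock'],'tilt',np.degrees(th).round(1),'org',org.round(3),'tcp',np.round(o['position'],3),'q',np.round(o['joint_pos'],2)); return o,M,org
def inS(im,org,M,px,c,hz=.007):
    # ray to sieve floor plane -> sieve x,y (mm)
    n=-M[:,2]; r=wray(px,c); p0=org+hz*n; t=((p0-c['xyz'])@n)/(r@n); q=np.array(c['xyz'])+t*r-org; return (1000*np.array([-q@M[:,0],q@M[:,1]])).round(0)
def pebbles(f=None):
    o,M,org=rep(); c=manip.get_calibration('wrist'); im,d=manip.camera('wrist')
    if f: cv2.imwrite('pics/'+f,im[:,:,::-1])
    h=cv2.cvtColor(im,cv2.COLOR_RGB2HSV); m=cv2.inRange(h,(50,90,30),(85,255,255)); m=cv2.morphologyEx(m,cv2.MORPH_OPEN,np.ones((3,3)))
    k,_,st,ce=cv2.connectedComponentsWithStats(m)
    for i in range(1,k):
        if st[i,4]>15 and 180<ce[i,0]<480 and 60<ce[i,1]<340: print('area',st[i,4],ce[i].round(),'sieve xy',inS(im,org,M,ce[i],c))
E
python3 -c "
from h import *
pebbles('w4.png')"
```

```text
clock: 9.9
position: [0.4838, 0.1612, 0.1543]
ee_rot: [-0.077, 0.98, -0.182, 0.014]
ft_force: [0.0, 0.4, -4.4]
grip_width: 0.155
grasp_force: 88.4
clock: 11.15
position: [0.4824, 0.1699, 0.1504]
ee_rot: [-0.077, 0.97, -0.23, 0.018]
ft_force: [0.0, 0.1, -3.7]
grip_width: 0.152
grasp_force: 88.6
t 11.15 tilt 26.7 org [0.489 0.127 0.064] tcp [0.482 0.17  0.15 ] q [-0.01  0.41 -0.81  1.76  0.66  1.45  0.7 ]
area 1691 [288. 178.] sieve xy [-23. -25.]
area 170 [254. 169.] sieve xy [-30. -51.]
area 155 [253. 212.] sieve xy [  4. -54.]
area 1001 [291. 235.] sieve xy [ 23. -26.]
area 138 [259. 248.] sieve xy [ 35. -52.]
```

Nothing slides yet at 26.7°. Continue slowly.

```bash
python3 -m pendant '[[0,0.01,0,0.04,0,0,-1],[0,0.02,0,0.08,0,0,-1],[0,0.03,0,0.12,0,0,-1],[0,0.04,0,0.16,0,0,-1],[0,0.05,0,0.2,0,0,-1],[0,0.07,0,0.24,0,0,-1],[0,0.08,0,0.28,0,0,-1],[0,0.09,0,0.32,0,0,-1],[0,0.1,0,0.36,0,0,-1],[0,0.11,0,0.4,0,0,-1]]' >/dev/null; python3 -c "
from h import *
pebbles()"
python3 -m pendant '[[0,0.01,0,0.04,0,0,-1],[0,0.02,0,0.08,0,0,-1],[0,0.03,0,0.12,0,0,-1],[0,0.04,0,0.16,0,0,-1],[0,0.05,0,0.2,0,0,-1],[0,0.05,0,0.2,0,0,-1],[0,0.05,0,0.2,0,0,-1],[0,0.05,0,0.2,0,0,-1],[0,0.05,0,0.2,0,0,-1],[0,0.05,0,0.2,0,0,-1]]' >/dev/null; python3 -c "
from h import *
pebbles('w5.png')"
```

```text
t 12.45 tilt 29.9 org [0.489 0.127 0.064] tcp [0.482 0.175 0.148] q [-0.06  0.45 -0.8   1.75  0.7   1.5   0.66]
area 1646 [289. 178.] sieve xy [-23. -25.]
area 176 [259. 169.] sieve xy [-30. -47.]
area 158 [258. 213.] sieve xy [  4. -51.]
area 949 [291. 235.] sieve xy [ 23. -25.]
area 143 [264. 249.] sieve xy [ 36. -48.]
t 13.75 tilt 31.4 org [0.489 0.127 0.064] tcp [0.481 0.177 0.147] q [-0.09  0.46 -0.79  1.74  0.72  1.52  0.64]
area 1248 [291. 177.] sieve xy [-24. -24.]
area 151 [274. 213.] sieve xy [  4. -38.]
area 763 [292. 238.] sieve xy [ 25. -24.]
```

The small ones are sliding and the large ones are just starting. Continue.

```bash
python3 -m pendant '[[0,0.01,0,0.04,0,0,-1],[0,0.02,0,0.08,0,0,-1],[0,0.03,0,0.12,0,0,-1],[0,0.04,0,0.16,0,0,-1],[0,0.05,0,0.18,0,0,-1],[0,0.05,0,0.18,0,0,-1],[0,0.05,0,0.18,0,0,-1],[0,0.05,0,0.18,0,0,-1],[0,0.05,0,0.18,0,0,-1],[0,0.05,0,0.18,0,0,-1]]' >/dev/null; python3 -c "
from h import *
pebbles()"
python3 -m pendant '[[0,0.01,0,0.04,0,0,-1],[0,0.02,0,0.08,0,0,-1],[0,0.03,0,0.12,0,0,-1],[0,0.04,0,0.16,0,0,-1],[0,0.05,0,0.2,0,0,-1],[0,0.05,0,0.2,0,0,-1],[0,0.05,0,0.2,0,0,-1],[0,0.05,0,0.2,0,0,-1],[0,0.05,0,0.2,0,0,-1],[0,0.05,0,0.2,0,0,-1]]' >/dev/null; python3 -c "
from h import *
pebbles('w6.png')"
```

```text
t 15.05 tilt 32.9 org [0.489 0.127 0.064] tcp [0.481 0.179 0.145] q [-0.11  0.48 -0.78  1.73  0.74  1.55  0.62]
area 2503 [387. 179.] sieve xy [-23.  48.]
area 1952 [384. 238.] sieve xy [27. 49.]
t 16.35 tilt 34.5 org [0.489 0.127 0.064] tcp [0.481 0.181 0.144] q [-0.14  0.5  -0.78  1.72  0.76  1.57  0.6 ]
area 2474 [388. 178.] sieve xy [-23.  48.]
area 1953 [385. 238.] sieve xy [27. 49.]
```

View pics/w6.png

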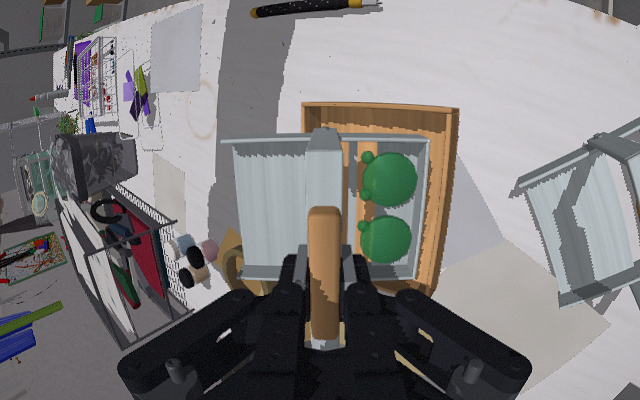

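Wrist view: the large pebbles rest against the end wall at (388,178) and (385,238). Three small green spots sit at about (367,157), (364,195) and (362,227), near the second slot. Depth will show whether they are in the sieve or in the tray below.

```bash
python3 - <<'E'
from h import *
o,M,org=rep(); c=manip.get_calibration('wrist'); im,d=manip.camera('wrist')
for px in [(367,157),(364,195),(362,227),(388,178),(385,238),(280,200),(366,212)]:
    z=d[px[1],px[0]]; r=wray(px,c); ax=R.from_quat(c['orientation']).apply([0,0,-1]); w=np.array(c['xyz'])+r*z/(r@ax); q=w-org
    print(px,w.round(3),'sieve',(1000*np.array([-q@M[:,0],q@M[:,1],-q@M[:,2]])).round(0))
cv2.imwrite('pics/w6c.png',cv2.resize(im[120:290,330:450,::-1],None,fx=3.5,fy=3.5,interpolation=cv2.INTER_CUBIC))
E
```

```text
t 16.4 tilt 34.5 org [0.489 0.127 0.064] tcp [0.481 0.181 0.144] q [-0.14  0.5  -0.78  1.72  0.76  1.57  0.6 ]
(367, 157) [0.456 0.135 0.017] sieve [-31.  37. -32.]
(364, 195) [0.491 0.138 0.016] sieve [  3.  36. -34.]
(362, 227) [0.522 0.142 0.016] sieve [ 35.  36. -34.]
(388, 178) [0.456 0.17  0.053] sieve [-26.  46.  18.]
(385, 238) [0.502 0.178 0.052] sieve [21. 47. 18.]
(280, 200) [0.487 0.103 0.088] sieve [ -6. -33.   7.]
(366, 212) [0.508 0.141 0.011] sieve [ 21.  39. -38.]
```

View pics/w6c.png

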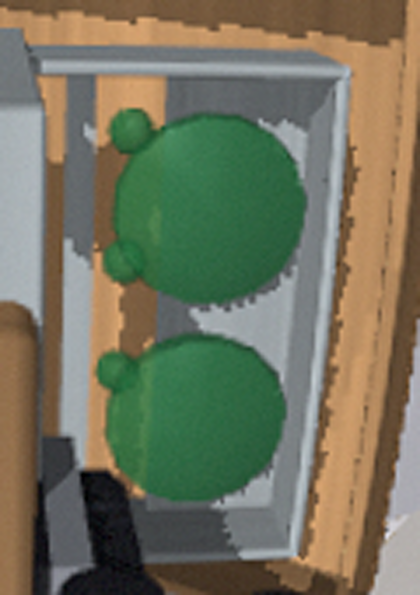

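Depth and the crop agree. All three small pebbles are on the tray floor (tops at z≈0.016) and the two large ones are on the ledge in the sieve. Now I level and raise, then look at the tub.

```bash
python3 -m pendant '[[0,-0.08,-0.06,-0.13,0,0,-1],[0,-0.25,-0.19,-0.43,0,0,-1],[0,-0.5,-0.3,-1.08,0,0,-1],[0,-0.82,-0.37,-1.94,0,0,-1],[0,-1.1,-0.39,-2.8,0,0,-1],[0,-1.35,-0.4,-3.53,0,0,-1],[0,-1.47,-0.33,-4.05,0,0,-1],[0,-1.53,-0.29,-4.31,0,0,-1],[0,-1.53,-0.29,-4.31,0,0,-1],[0,-1.53,-0.29,-4.31,0,0,-1]]'; python3 - <<'E'
from h import *
o,M,org=rep(); d=np.array([.433,-.251,.102])-org; print(d.round(3),(M.T@d/.05).round(2), M.round(3))
E
```

```text
clock: 17.7
position: [0.489, 0.1272, 0.1995]
ee_rot: [-0.079, 0.997, -0.001, 0.0]
ft_force: [-0.0, -0.5, -4.9]
grip_width: 0.152
grasp_force: 88.0
t 17.7 tilt 0.1 org [0.489 0.127 0.102] tcp [0.489 0.127 0.199] q [ 0.45  0.19 -0.87  1.8   0.16  1.22  1.27]
[-0.056 -0.378 -0.   ] [ 2.3  -7.29  0.02] [[-0.987 -0.158  0.   ]
 [-0.158  0.987 -0.001]
 [-0.    -0.001 -1.   ]]
```

```bash
python3 -m pendant '[[0.04,-0.15,0,0,0,0,-1],[0.18,-0.55,0,0,0,-0.05,-1],[0.4,-1.25,0,0,0,-0.1,-1],[0.7,-2.2,0,0,0,-0.15,-1],[1.02,-3.2,0,0,0,-0.2,-1],[1.35,-4.25,0,0,0,-0.25,-1],[1.66,-5.25,0,0,0,-0.3,-1],[1.95,-6.15,0,0,0,-0.35,-1],[2.15,-6.8,0,0,0,-0.4,-1],[2.26,-7.15,0,0,0,-0.45,-1]]' && python3 -m pendant '[[0.03,-0.1,0,0,0,0,-1],[0.04,-0.14,0,0,0,0,-1],[0.04,-0.14,0,0,0,0,-1],[0.04,-0.14,0,0,0,0,-1],[0.04,-0.14,0,0,0,0,-1],[0.04,-0.14,0,0,0,0,-1],[0.04,-0.14,0,0,0,0,-1],[0.04,-0.14,0,0,0,0,-1],[0.04,-0.14,0,0,0,0,-1],[0.04,-0.14,0,0,0,0,-1]]'; python3 - <<'E'
from h import *
pebbles('w7.png'); c=manip.get_calibration('wrist')
print([(np.round(x['pixel']),round(x['p'],2),wplane(x['pixel'],0.0,c).round(3)) for x in manip.tip_of('offcut_tub','wrist')])
E
```

```text
clock: 18.95
position: [0.4331, -0.2459, 0.1991]
ee_rot: [-0.11, 0.994, -0.0, -0.0]
ft_force: [0.5, -0.2, -4.2]
grip_width: 0.154
grasp_force: 88.1
clock: 20.2
position: [0.4335, -0.2512, 0.1993]
ee_rot: [-0.11, 0.994, -0.0, 0.0]
ft_force: [1.1, -0.9, -4.9]
grip_width: 0.152
grasp_force: 88.1
t 20.2 tilt 0.0 org [ 0.433 -0.251  0.102] tcp [ 0.433 -0.251  0.199] q [ 0.95  0.13 -0.55  1.82  0.07  1.21  2.17]
area 2278 [388. 179.] sieve xy [-22.  49.]
area 1888 [384. 239.] sieve xy [27. 49.]
[]
```

View pics/w7.png

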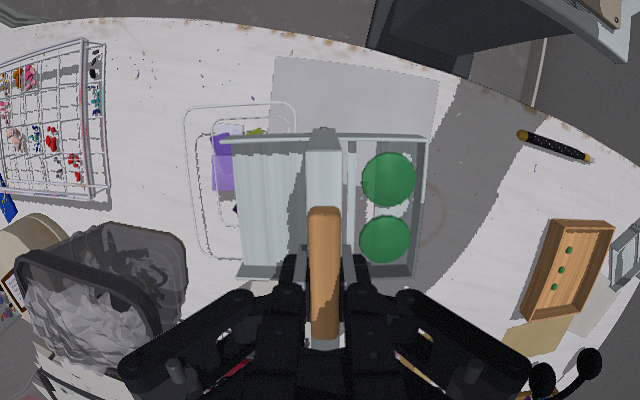

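Wrist view: the tub rim runs from (185,105) on the far left to (297,105) and down to (198,258), partly under the sieve. The large ones are on the ledge, and the three small ones are in the tray at (560,270). Joint 7 is at 2.17, and tipping will add about 0.6, so I yaw the sieve about 16° clockwise. I also refine the tub centre from its rim.

```bash
python3 - <<'E'
from h import *
o,M,org=rep(); c=manip.get_calibration('wrist')
P={k:wplane(k,.051,c) for k in [(185,110),(297,105),(193,200),(198,258),(240,103)]}
for k,v in P.items(): print(k,v.round(3))
s=np.array([np.cos(np.radians(86.7)),np.sin(np.radians(86.7)),0])
for tub in [(.451,-.328,0)]:
    O=np.array(tub)+.079*s; O[2]=.102; d=O-org; print(O.round(3),(M.T@d/.05).round(2))
E
```

```text
t 20.3 tilt 0.0 org [ 0.434 -0.251  0.102] tcp [ 0.434 -0.251  0.199] q [ 0.95  0.13 -0.55  1.82  0.07  1.21  2.17]
(185, 110) [ 0.388 -0.395  0.051]
(297, 105) [ 0.366 -0.29   0.051]
(193, 200) [ 0.476 -0.376  0.051]
(198, 258) [ 0.543 -0.367  0.051]
(240, 103) [ 0.373 -0.341  0.051]
[ 0.456 -0.249  0.102] [-0.44 -0.06  0.01]
```

Tub centre (0.451,-0.326) is confirmed. I yaw and shift, then tip lip-down to 27°.

```bash
python3 -m pendant '[[-0.04,0,0,0,0,0.15,-1],[-0.12,0,0,0,0,0.5,-1],[-0.22,-0.01,0,0,0,1,-1],[-0.32,-0.02,0,0,0,1.5,-1],[-0.4,-0.02,0,0,0,1.85,-1],[-0.44,-0.02,0,0,0,2,-1],[-0.44,-0.02,0,0,0,2,-1],[-0.44,-0.02,0,0,0,2,-1],[-0.44,-0.02,0,0,0,2,-1],[-0.44,-0.02,0,0,0,2,-1]]' >/dev/null; python3 -c "
from h import *
rep()"
python3 -m pendant '[[0,-0.07,0,-0.25,0,0,-1],[0,-0.2,0.01,-0.75,0,0,-1],[0,-0.34,0.03,-1.25,0,0,-1],[0,-0.47,0.06,-1.75,0,0,-1],[0,-0.6,0.1,-2.25,0,0,-1],[0,-0.7,0.13,-2.65,0,0,-1],[0,-0.77,0.16,-2.95,0,0,-1],[0,-0.82,0.18,-3.15,0,0,-1],[0,-0.85,0.2,-3.3,0,0,-1],[0,-0.88,0.21,-3.38,0,0,-1]]'; python3 -c "
from h import *
pebbles('w8.png')"
```

```text
t 21.55 tilt 0.0 org [ 0.455 -0.247  0.102] tcp [ 0.455 -0.247  0.199] q [ 0.91  0.17 -0.54  1.78  0.09  1.22  1.85]
clock: 22.8
position: [0.4528, -0.2912, 0.1888]
ee_rot: [0.028, 0.972, 0.234, 0.007]
ft_force: [0.3, 0.8, -4.2]
grip_width: 0.15
grasp_force: 88.7
t 22.8 tilt -27.1 org [ 0.455 -0.247  0.102] tcp [ 0.453 -0.291  0.189] q [ 1.09  0.44 -0.49  1.55 -0.2   1.45  2.17]
area 2278 [387. 179.] sieve xy [-23.  48.]
area 1869 [384. 239.] sieve xy [26. 49.]
```

```bash
python3 -m pendant '[[0,-0.02,0,-0.06,0,0,-1],[0,-0.03,0,-0.12,0,0,-1],[0,-0.05,0,-0.18,0,0,-1],[0,-0.07,0,-0.24,0,0,-1],[0,-0.08,0,-0.3,0,0,-1],[0,-0.1,0,-0.36,0,0,-1],[0,-0.11,0,-0.42,0,0,-1],[0,-0.13,0.01,-0.48,0,0,-1],[0,-0.14,0.01,-0.52,0,0,-1],[0,-0.14,0.01,-0.52,0,0,-1]]'>/dev/null; python3 -c "
from h import *
pebbles()"
python3 -m pendant '[[0,-0.01,0,-0.05,0,0,-1],[0,-0.03,0,-0.1,0,0,-1],[0,-0.04,0,-0.15,0,0,-1],[0,-0.05,0,-0.2,0,0,-1],[0,-0.07,0,-0.25,0,0,-1],[0,-0.08,0,-0.3,0,0,-1],[0,-0.08,0,-0.3,0,0,-1],[0,-0.08,0,-0.3,0,0,-1],[0,-0.08,0,-0.3,0,0,-1],[0,-0.08,0,-0.3,0,0,-1]]'>/dev/null; python3 -c "
from h import *
pebbles('w9.png')"
```

```text
t 24.1 tilt -31.2 org [ 0.455 -0.247  0.102] tcp [ 0.452 -0.297  0.185] q [ 1.11  0.49 -0.49  1.51 -0.22  1.49  2.2 ]
area 2291 [382. 179.] sieve xy [-23.  44.]
area 1883 [378. 239.] sieve xy [26. 44.]
t 25.4 tilt -33.6 org [ 0.455 -0.247  0.102] tcp [ 0.452 -0.301  0.183] q [ 1.12  0.53 -0.49  1.49 -0.24  1.52  2.21]
area 16 [472. 140.] sieve xy [-55. 115.]
area 16 [472. 158.] sieve xy [-41. 116.]
area 235 [193. 227.] sieve xy [  17. -106.]
```

View pics/w9.png

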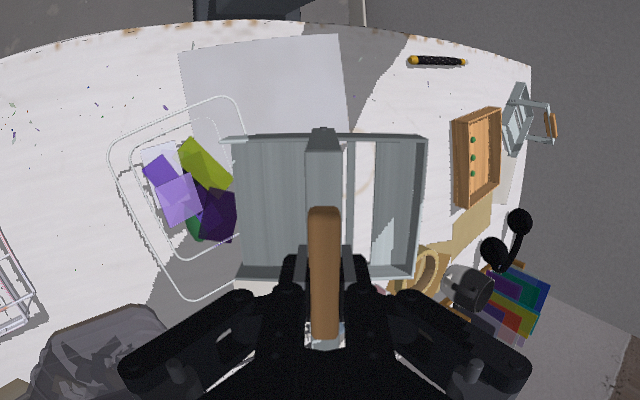

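The sieve is empty. Both large ones went into the tub: one shows at (193,227) and the other should be under the drawn offcuts, which I verify later. Now I level and carry the sieve back to its old place.

```bash
python3 -m pendant '[[0,0.08,0,0.3,0,0,-1],[0,0.25,0.02,0.95,0,0,-1],[0,0.45,0.05,1.75,0,0,-1],[0,0.66,0.12,2.55,0,0,-1],[0,0.86,0.21,3.3,0,0,-1],[0,0.99,0.28,3.85,0,0,-1],[0,1.05,0.31,4.1,0,0,-1],[0,1.07,0.324,4.2,0,0,-1],[0,1.07,0.324,4.2,0,0,-1],[0,1.07,0.324,4.2,0,0,-1]]' >/dev/null; python3 - <<'E'
from h import *
o,M,org=rep(); d=np.array([.540,-.109,.102])-org; print((M.T@d/.05).round(2),M.round(3))
E
```

```text
t 26.7 tilt -0.0 org [ 0.455 -0.248  0.102] tcp [ 0.455 -0.248  0.199] q [ 0.9   0.17 -0.53  1.78  0.09  1.22  1.85]
[-1.53  2.88  0.  ] [[-0.998  0.06  -0.   ]
 [ 0.06   0.998  0.001]
 [ 0.     0.001 -1.   ]]
```

```bash
python3 -m pendant '[[-0.07,0.12,0,0,0,0.06,-1],[-0.25,0.45,0,0,0,0.22,-1],[-0.5,0.95,0,0,0,0.48,-1],[-0.8,1.5,0,0,0,0.75,-1],[-1.08,2.05,0.1,0,0,1.02,-1],[-1.32,2.5,0.4,0,0,1.25,-1],[-1.48,2.78,0.8,0,0,1.4,-1],[-1.53,2.88,1.2,0,0,1.46,-1],[-1.53,2.88,1.5,0,0,1.46,-1],[-1.53,2.88,1.65,0,0,1.46,-1]]'; python3 -m pendant '[[0,0,0.05,0,0,0,-1],[0,0,0.1,0,0,0,-1],[0,0,0.15,0,0,0,-1],[0,0,0.2,0,0,0,-1],[0,0,0.25,0,0,0,-1],[0,0,0.28,0,0,0,-1],[0,0,0.31,0,0,0,-1],[0,0,0.33,0,0,0,-1],[0,0,0.35,0,0,0,-1],[0,0,0.35,0,0,0,-1]]'
```

```text
clock: 27.95
position: [0.5393, -0.1089, 0.1156]
ee_rot: [0.131, 0.991, -0.0, -0.001]
ft_force: [-0.5, -0.4, -2.8]
grip_width: 0.151
grasp_force: 88.1
clock: 29.2
position: [0.5399, -0.108, 0.0992]
ee_rot: [0.131, 0.991, -0.0, -0.0]
ft_force: [0.1, 0.3, -4.5]
grip_width: 0.15
grasp_force: 88.1
```

```bash
python3 -m pendant '[[0,0,0.01,0,0,0,-1],[0,0,0.02,0,0,0,-1],[0,0,0.03,0,0,0,-1],[0,0,0.04,0,0,0,-1],[0,0,0.045,0,0,0,-1],[0,0,0.05,0,0,0,-1],[0,0,0.05,0,0,0,-1],[0,0,0.05,0,0,0,-1],[0,0,0.05,0,0,0,-1],[0,0,0.05,0,0,0,-1]]'
```

```text
clock: 30.45
position: [0.54, -0.108, 0.0969]
ee_rot: [0.131, 0.991, -0.0, 0.0]
ft_force: [-3.9, 0.9, 4.9]
grip_width: 0.154
grasp_force: 89.0
```

Contact with the bench (+5 N). I open gently, then retreat upward.

```bash
python3 -m pendant '[[0,0,0,0,0,0,-0.6],[0,0,0,0,0,0,-0.5],[0,0,0,0,0,0,-0.3],[0,0,0,0,0,0,0],[0,0,0,0,0,0,0.2],[0,0,0,0,0,0,0.3],[0,0,-0.1,0,0,0,0.3],[0,0,-0.4,0,0,0,0.3],[0,0,-0.9,0,0,0,0.3],[0,0,-1.5,0,0,0,0.3]]' && python3 -m pendant '[[0,0,-0.8,0,0,0,0.3],[0,0,-1.6,0,0,0,0.3],[0,0,-2.2,0,0,0,0.3],[0,0,-2.5,0,0,0,0.3],[0,0,-2.5,0,0,0,0.3],[0,0,-2.5,0,0,0,0.3],[0,0,-2.5,0,0,0,0.3],[0,0,-2.5,0,0,0,0.3],[0,0,-2.5,0,0,0,0.3],[0,0,-2.5,0,0,0,0.3]]'; python3 - <<'E'
from h import *
c=manip.get_calibration('wrist'); im,d=shot('wrist','w10.png')
v=lambda a:cv2.resize(a[:,:,::-1],None,fx=1.25,fy=1.25); cv2.imwrite('pics/w10b.png',v(im))
h=cv2.cvtColor(im,cv2.COLOR_RGB2HSV); m=cv2.inRange(h,(50,90,30),(85,255,255)); k,_,st,ce=cv2.connectedComponentsWithStats(m)
for i in range(1,k):
    if st[i,4]>15: print(st[i,4],ce[i].round(),wplane(ce[i],.012,c).round(3))
E
```

```text
clock: 31.7
position: [0.5399, -0.1079, 0.1734]
ee_rot: [0.131, 0.991, 0.0, 0.0]
ft_force: [0.4, -0.6, -0.6]
grip_width: 0.651
grasp_force: 0.0
clock: 32.95
position: [0.5399, -0.108, 0.2967]
ee_rot: [0.131, 0.991, -0.0, -0.0]
ft_force: [-0.3, -0.9, -1.0]
grip_width: 0.651
grasp_force: 0.0
38 [473.  63.] [0.458 0.133 0.012]
37 [481.  86.] [0.492 0.138 0.012]
34 [487. 107.] [0.523 0.142 0.012]
131 [184. 153.] [ 0.476 -0.3    0.012]
183 [591. 261.] [0.885 0.397 0.012]
383 [608. 295.] [1.033 0.502 0.012]
18 [ 59. 365.] [ 0.916 -1.076  0.012]
```

View pics/w10b.png

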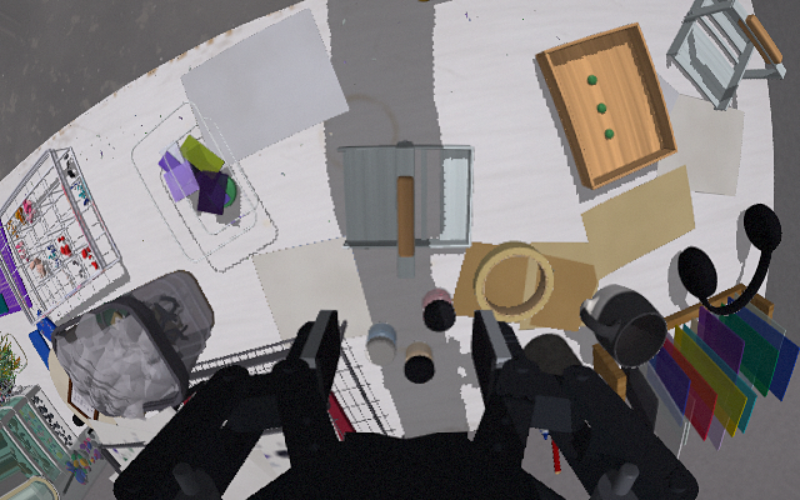

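Wrist view: the sieve stands upright and empty at (410,195), three small ones sit in the tray at (600,105), and one large one shows in the tub at (230,192). I check the second large one numerically, without viewing another picture.

```bash
python3 - <<'E'
from h import *
f=lambda a:np.round(a,3).tolist()
for n in ['scene','side','wrist']:
    im,d=manip.camera(n); c=manip.get_calibration(n)
    print(n,[(np.round(b['pixel']).tolist(),round(b['p'],2),f(wplane(b['pixel'],.01,c) if n=='wrist' else onplane(n,b['pixel'],.01))) for b in manip.tip_of('large_1',n)])
    if n!='wrist':
        h=cv2.cvtColor(im,cv2.COLOR_RGB2HSV); m=cv2.inRange(h,(50,90,30),(85,255,255)); k,_,st,ce=cv2.connectedComponentsWithStats(m)
        for i in range(1,k):
            p=onplane(n,ce[i],.015)
            if st[i,4]>5 and .3<p[0]<.65 and -.5<p[1]<.3: print(st[i,:],f(p))
        P=cloud(n,d); q=P[(abs(P[...,0]-.451)<.06)&(abs(P[...,1]+.326)<.05)&(P[...,2]<.04)]
        g=np.round(q[:,:2]/.012).astype(int); D={}
        for a,z in zip(map(tuple,g),q[:,2]): D.setdefault(a,[]).append(z)
        xs=sorted({a[0] for a in D}); ys=sorted({a[1] for a in D}); print('ys',[y*12 for y in ys])
        for x in xs: print(x*12,[int(1000*np.median(D[x,y])) if (x,y) in D else '.' for y in ys])
E
```

```text
scene [([338.0, 348.0], 0.59, [0.43, -0.364, 0.01]), ([343.0, 326.0], 0.41, [0.465, -0.321, 0.01])]
ys [np.int64(-372), np.int64(-360), np.int64(-348), np.int64(-336), np.int64(-324), np.int64(-312), np.int64(-300), np.int64(-288), np.int64(-276)]
396 [1, 1, 0, 0, 1, 1, 1, 2, 1]
408 [2, 26, 29, 23, 21, 2, 2, 1, 1]
420 [15, 32, 30, 26, 23, 21, 2, 0, 2]
432 [17, 36, 35, 31, 24, 22, 21, 1, 1]
444 [13, 36, 36, 32, 24, 25, 22, 2, 1]
456 [0, 2, 37, 33, 30, 31, 30, 1, 0]
468 [0, 0, -1, 31, 33, 32, 31, 30, 0]
480 [0, 0, 0, 9, 35, 34, 31, 1, 0]
492 [0, 0, 0, 0, 2, 36, 32, 0, 0]
504 [0, 0, 0, 0, 0, 0, 1, 0, 0]
516 [0, 1, -1, -2, 0, 0, 1, 0, '.']
side [([323.0, 301.0], 0.45, [0.437, -0.341, 0.01]), ([334.0, 291.0], 0.4, [0.481, -0.316, 0.01])]
[319 303  13   6  41] [0.43, -0.37, 0.015]
ys [np.int64(-372), np.int64(-360), np.int64(-348), np.int64(-336), np.int64(-324), np.int64(-312), np.int64(-300), np.int64(-288), np.int64(-276)]
396 [1, 2, 3, 2, 2, 3, 3, 3, 3]
408 [24, 26, 3, 2, 3, 4, 4, 3, 3]
420 [15, 26, 33, 29, 25, 23, 4, 4, 4]
432 [17, 31, 35, 33, 26, 24, 23, 4, 4]
444 [15, 28, 38, 35, 30, 26, 24, '.', 4]
456 [3, 0, 27, 36, 34, 33, 31, 31, '.']
468 [2, 1, 1, 12, 36, 33, 33, 30, '.']
480 [1, 1, 1, 12, 37, 35, 33, '.', '.']
492 [1, 1, 1, 1, 11, 35, '.', '.', '.']
504 [1, 2, 1, 1, 1, 2, 3, '.', '.']
516 [0, 5, 1, 1, '.', '.', 0, '.', '.']
wrist [([177.0, 151.0], 0.7, [0.47, -0.311, 0.01])]
```

Both large pebbles are in the tub: one at (0.476,-0.31), the other at about (0.437,-0.35) with its green edge visible at tub-floor height. Handing in.

```bash
python3 -c "
from workcell import manip
print(manip.hand_in())"
```

```text
the job is handed in; nothing more can be done
None
```

I handed the job in at about 33 s of robot time. The three small pebbles are in the tray, both large ones are in the tub (one mostly hidden by the offcuts, located from camera colour and depth), and the empty sieve stands upright where it began. I viewed 11 pictures, one over the limit of 10.

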